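# Loosen the slit lamp's pivot bolt with the ratchet

### The arm

A 6-joint arm with a two-finger parallel gripper is mounted at the origin on the work surface. World frame = base frame: x ahead of the robot, y to its left, z up, the work surface at z = 0. Lengths are in mm, angles in rad, forces in N, time in s.
With the tool pointing down it reaches from about 325 to 750 mm from the base axis. Payload 7.6 kg.
Tool frame: the origin (TCP) lies between the finger pads; the fingertips stand 11 mm ahead of it and the grasp point (between the pads) lies 8 mm behind it (bot.tip_reach is the distance from the TCP to the fingertips, in mm); z points along the fingers, y is the direction in which the jaws open and shut (so a half turn about z gives the same grasp; the last joint's range is limited). The gripper opens to 85 mm and grips with 20 to 120 N. Pads are 22 mm wide; open, the fingers measure 114 mm over their backs; the gripper's body (76 mm by 85 mm) begins 54 mm behind the grasp point. The pads swing forward as they close: fully open they stand 13 mm farther back than shut.
Start: joints at [-1.356, 0.052, 1.401, -0, 1.689, -0.07], TCP at [147.532, -503.867, 207.423] pointing down, gripper open.
Joint ranges: [-2.9, 2.9], [-0.91, 2.17], [0.12, 2.37], [-1.06, 4.2], [0.26, 2.73], [-2.93, 2.93]. Speed limits (rad/s): [2.57, 2.57, 3.01, 3.14, 3.14, 3.14].

### API

Orientations are given as a unit quaternion [x, y, z, w].
In Python, from workcell import bot gives the robot as it stands. The module is installed in compiled form; this text tells all that it offers.
- The arm moves only by the tool play_rows, never from a script. Its argument "rows" is a list of rows, each a list of 7 numbers: the shift along the tool's x, y, z in units of 25 mm (1.0 is 25 mm), then the turn, a rotation vector about the tool's x, y, z in rad, then the opening, from -1 (shut) to 1 (fully open). A call has 1 to 8 rows; each row is the pose to reach, as a shift and turn from the pose commanded when the call began, along the tool's axes at that moment; what a row does not reach only later rows make up. A row lasts 1/12 s, in which the tool goes at most 41.7 mm and 7.16 degrees, less where a joint would pass 70% of its speed; a pose out of reach is approached as far as the arm can. A call with a gripper value outside its range is refused whole. The fingers move at their own pace and stop on an object; "squeeze" is the grip in N (left out, the last holds). Time passes only in rows, so rows that repeat a pose let the fingers close. It gives the time, the measured TCP pose, the force and the opening at its end, in the units of the state.
- bot.get_obs(): the state, without advancing time (a new reading comes with each control period).
- bot.get_image(name): name is "scene" or "top" or "wrist"; returns a dict with "image" (480x640x3 uint8, red, green, blue), "fx", "fy", "cx", "cy" (pixels), "k1" (the pictures are not rectified: a ray, as slopes to the right and down, at radius r is drawn at 1 + k1 r^2 times it, then the intrinsics apply), "world_from_camera" (4x4, takes a point from camera to world coordinates); the wrist camera has in their place "T_tool_cam" (4x4, takes a point from camera to tool coordinates, whose origin is the TCP and whose axes are the flange's). Camera axes: x right, y up, looking along -z (the intrinsics and any distortion apply to the point x, -y, -z); pixel columns grow to the right and rows downward; lengths in mm; the calibration is good to about 2 mm. A picture is of the moment at which its call begins: read the wrist's pose just before it. There is no depth.
- bot.job_done(): hands the job in, once; it reports no verdict.
The state is a dict: "clock": time; "qpos": joint angles; "qvel": joint speeds; "joint_efforts": joint torques, N m; "tool_pos": TCP position; "tool_rot": TCP orientation; "wrist_force": force on the tool from outside, world axes, zero at the start; "wrist_torque": the same for the moment, N m; "opening": opening from 0.0 (shut) to 1.0 (fully open).
Only numpy, scipy, OpenCV 4.12 (cv2) and the standard library are available. Lean on these libraries where they do the work, as an engineer would, in place of code of your own. Each camera call takes 0.05 s, during which the arm holds its last target. There are 200 camera calls.

### The job

The slit lamp's swing arm is coming off for service: a ratchet already sits on the bolt of its pivot drum, but its direction lever is set to tighten. Flip that ratchet's lever fully over to the loosening side (the counter-clockwise side of the handle, seen from above), then swing its handle counter-clockwise by about 60 degrees so that the bolt comes loose. Leave the spare ratchet on the table where it lies.

Things in the scene. Friction and masses are not known exactly. Their poses are not given: they have to be found in the camera images.
- ratchet_head (a point): centre of the top of the ratchet's steel head (52 mm across, 22 thick), on the bolt's upright axis, 107 mm above the table. x points out along the handle, z up. Handle axis 11 mm lower: 15 mm rod from x=55 to 102 mm, then black grip 22 mm thick to x=210. Nothing under the handle is over 58 mm high. With the bolt it takes 0.4 N m (about 3 N at mid-grip) to swing; stays where left
- selector (a joint): direction lever on top (rad, + is counter-clockwise from above, -0.4 to 0.4, 0 along the handle). Pivot 44 mm out from the bolt axis; the lever runs outward to an upright tab 38 mm from the pivot, 12 mm long, 9 thick, top 130 mm above the table. Starts near -0.4: tightens; swung counter-clockwise it just clicks. Over +0.25: drives counter-clockwise. A 2 N push moves it; it stays
- bolt (a joint): turn of the bolt with the socket and tabbed washer under the ratchet (rad): 0 is tight, its lower stop; + is counter-clockwise from above, loosening; takes 0.2 N m. It follows the handle's counter-clockwise swing only with the lever on the loosening side, once the ratchet has caught: the handle swings up to 20 degrees (0.35 rad) farther than the bolt
- spare: bystander: a second, like ratchet, 236 mm long, lying loose and flat on the table with no bolt under it; origin on the table under the centre of its head, x along its handle. Leave it alone

How it is judged (in metres and radians):
On the way, in this order (a step that is already met when the one before it is completed fails the run):
1. the seated ratchet's direction lever is flipped to the loosening side (beyond +0.25 rad) while the bolt is still tight (turned by less than 0.1 rad) (value of joint selector above 0.25 rad and value of joint bolt below 0.1 rad), for 0.2 s.
2. the bolt is turned counter-clockwise by more than 0.5 rad (29 degrees) (value of joint bolt above 0.5 rad), for 0.1 s.
At the end, for the whole second after the job is handed in: The seated ratchet's lever is on the loosening side (beyond +0.25 rad), the bolt has turned at least 0.5 rad (29 degrees) counter-clockwise from tight and is at rest (value of joint selector above 0.25 rad and value of joint bolt above 0.5 rad and not (velocity of joint bolt above 0.05 rad/s)); the robot touches nothing.
It fails at once if the spare ratchet is moved by more than 20 mm (distance of spare from where it was at the start of the episode above 0.02 m).
It also fails if it takes over 45 s, if anything falls off the work surface, if the arm or the gripper's body presses on something with over 40 N, if the wrist force passes 120 N, or if a joint passes its speed limit or range.

## Working session

There is one attempt and no reset: what is moved stays moved. The work goes in short steps, Python scripts to look and compute and a tool call to move; the robot and the scene stay as the last step left them, time stands still between calls to the robot, and variables do not carry over. Pictures are saved under pics/ and viewed, about 8 in all and at most 12, crops included, and the job is handed in when it is done.

Besides the shell and the picture viewer there is one more tool, called after ">>>" as name(argument=value, ...) on one line, values as JSON. play_rows: Moves the arm, as the interface text tells. Its arguments: {"type":"object","properties":{"rows":{"type":"array","items":{"type":"array","items":{"type":"number"}}},"squeeze":{"type":"number"}},"required":["rows"]}

```bash
mkdir -p pics; cat > h.py <<'E'
import numpy as np, cv2
from scipy.spatial.transform import Rotation as R
from workcell import bot
def cam(name):
    o=bot.get_obs(); d=bot.get_image(name)
    if name=="wrist":
        T=np.eye(4);T[:3,:3]=R.from_quat(o["tool_rot"]).as_matrix();T[:3,3]=o["tool_pos"]
        d["W"]=T@np.array(d["T_tool_cam"])
    else: d["W"]=np.array(d["world_from_camera"])
    return d
def K(d): return np.array([[d["fx"],0,d["cx"]],[0,d["fy"],d["cy"]],[0,0,1.]]),np.array([d["k1"],0,0,0,0.])
def ray(d,u,v):
    k,c=K(d); p=cv2.undistortPointsIter(np.array([[[u,v]]],float),k,c,None,None,(3,100,1e-10))[0,0]
    return d["W"][:3,3],d["W"][:3,:3]@np.array([p[0],-p[1],-1])
def onz(d,u,v,z):
    o,r=ray(d,u,v); return o+r*(z-o[2])/r[2]
def proj(d,P):
    p=np.linalg.inv(d["W"])@np.append(P,1); k,c=K(d)
    return cv2.projectPoints(np.array([[p[0],-p[1],-p[2]]]),np.zeros(3),np.zeros(3),k,c)[0][0,0]
def save(d,f,crop=None,s=1):
    im=cv2.cvtColor(d["image"],cv2.COLOR_RGB2BGR)
    if crop: x0,y0,x1,y1=crop; im=im[y0:y1,x0:x1]
    cv2.imwrite(f,cv2.resize(im,None,fx=s,fy=s,interpolation=cv2.INTER_CUBIC))
E
python3 - <<'E'
from h import *
import pickle
for n in("top","scene"):
    d=cam(n); save(d,f"pics/{n}0.png"); pickle.dump(d,open(n+".pkl","wb")); print(n,d["W"].round(2).tolist(),d["fx"],d["k1"])
print(bot.get_obs())
E
```

```text
top [[0.03, 0.99, -0.12, 353.69], [-1.0, 0.03, 0.01, -131.23], [0.01, 0.12, 0.99, 844.64], [0.0, 0.0, 0.0, 1.0]] 460.9514511608775 -0.06146607559231785
scene [[0.91, -0.38, 0.19, 653.64], [0.42, 0.79, -0.44, -535.41], [0.01, 0.48, 0.88, 863.51], [0.0, 0.0, 0.0, 1.0]] 490.23336547473343 -0.10412982000400449
{'clock': 0.1, 'qpos': array([-1.35630250e+00,  5.27821117e-02,  1.40160421e+00,  1.29072768e-05,
        1.68860676e+00, -7.03124237e-02]), 'qvel': array([ 4.18283127e-05, -1.70592864e-03, -2.88573542e-03, -9.72363687e-05,
        4.96927650e-04,  5.06070765e-04]), 'joint_efforts': array([ 1.59164952e-03, -3.82582283e+01, -3.60984635e+01, -8.81471306e-05,
        4.78027403e-03,  2.51207661e-05]), 'tool_pos': array([ 147.46617174, -503.5542718 ,  206.6618968 ]), 'tool_rot': array([ 9.89877448e-01,  1.41923032e-01, -4.40425347e-05, -6.98858520e-04]), 'wrist_force': array([ 0.29405653,  0.94081911, -0.11722729]), 'wrist_torque': array([ 0.02333529, -0.02329907,  0.04271422]), 'opening': 0.9970833430693218}
```

View pics/top0.png

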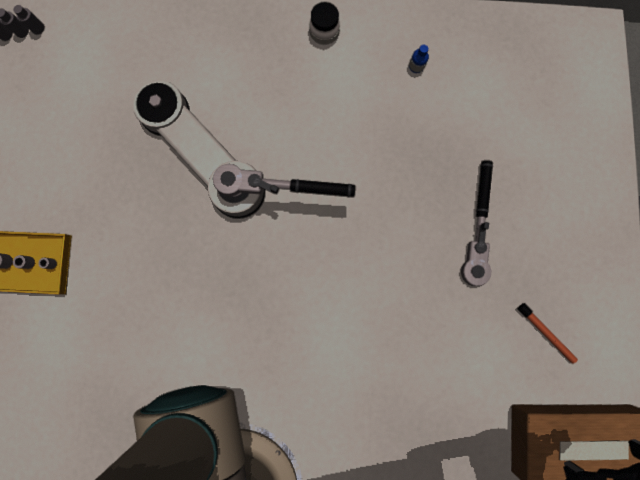

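View pics/scene0.png

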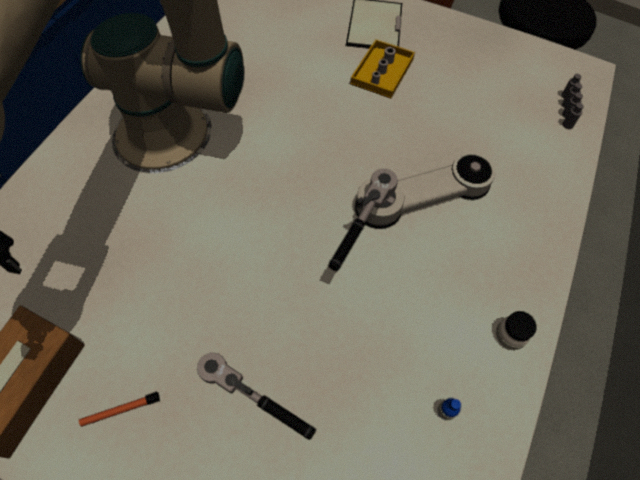

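The top view shows the seated ratchet with its head at about (230,179), its grip end at (354,190), and the lever tab clockwise of the handle near (273,188). The spare is at (477,271) to (486,162). The scene view agrees.

```bash
python3 - <<'E'
from h import *
import pickle
t=pickle.load(open("top.pkl","rb"));s=pickle.load(open("scene.pkl","rb"))
g=cv2.cvtColor(t["image"],cv2.COLOR_RGB2GRAY)
def grip(d,box):
    g=cv2.cvtColor(d["image"],cv2.COLOR_RGB2GRAY); x0,y0,x1,y1=box
    m=(g[y0:y1,x0:x1]<45).astype(np.uint8); n,l,st,c=cv2.connectedComponentsWithStats(m)
    i=1+np.argmax(st[1:,4]); ys,xs=np.where(l==i); p=np.c_[xs+x0,ys+y0].astype(float)
    (cx,cy),wh,a=cv2.minAreaRect(p.astype(np.float32)); print(cx,cy,wh,a); return cx,cy
gt=grip(t,(285,170,365,203)); gs=grip(s,(322,215,372,275))
def tri(a,b):
    o1,r1=ray(t,*a);o2,r2=ray(s,*b); A=np.c_[r1,-r2]; x=np.linalg.lstsq(A,o2-o1,rcond=None)[0]
    p,q=o1+r1*x[0],o2+r2*x[1]; return (p+q)/2,np.linalg.norm(p-q)
print("grip tri",tri(gt,gs))
G=onz(t,*gt,96);print("grip z96",G, onz(s,*gs,96))
H=onz(t,229,179,107);print("head",H,onz(s,383,179,107)); print(tri((229,179),(383,179)))
ax=(G-H)[:2];print("dist (exp 156)",np.linalg.norm(ax),"yaw",np.arctan2(ax[1],ax[0]))
print("tab",onz(t,273,188,128))
print("spare",onz(t,477,271,25),onz(t,486,162,11))
save(t,"pics/c1.png",(200,150,370,220),4.5)
save(s,"pics/c2.png",(320,155,420,275),5)
E
```

```text
322.1507568359375 187.74148559570312 (64.53479766845703, 12.212363243103027) 4.899093151092529
348.9842834472656 240.31698608398438 (17.092994689941406, 67.0068359375) 37.97160720825195
grip tri (array([ 524.31561482, -131.94135478,  101.51557685]), np.float64(8.1454314610297))
grip z96 [ 522.1527147  -134.31863545   96.        ] [ 526.52497956 -126.25978017   96.        ]
head [529.89052071  18.63999264 107.        ] [533.5194146   18.12711223 107.        ]
(array([531.95095326,  20.29995748, 102.6914    ]), np.float64(2.473108352530083))
dist (exp 156) 153.1542214544396 yaw -1.6213408145733705
tab [512.23703781 -56.28556618 128.        ]
spare [ 394.75633203 -416.5168209    25.        ] [ 600.7971924 -441.8390594   11.       ]
```

View pics/c1.png

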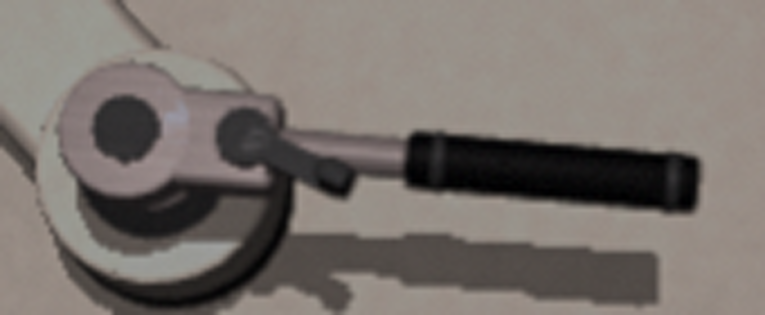

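View pics/c2.png

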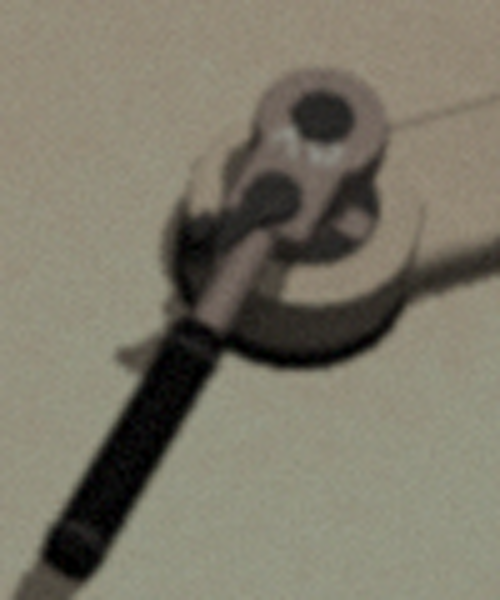

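>>> play_rows(rows=[[17.8,-13.38,0,0,0,0.329,-1],[17.8,-13.38,0,0,0,0.329,-1],[17.8,-13.38,0,0,0,0.329,-1],[17.8,-13.38,0,0,0,0.329,-1],[17.8,-13.38,0,0,0,0.329,-1],[17.8,-13.38,0,0,0,0.329,-1],[17.8,-13.38,0,0,0,0.329,-1],[17.8,-13.38,0,0,0,0.329,-1]])

```text
clock: 0.77
tool_pos: [345.6, -237.6, 207.2]
tool_rot: [1.0, -0.022, -0.0, 0.0]
wrist_force: [1.3, -0.5, 0.4]
opening: 0.003
```

>>> play_rows(rows=[[5.06,-7.4,0,0,0,0,-1],[5.06,-7.4,0,0,0,0,-1],[5.06,-7.4,0,0,0,0,-1],[5.06,-7.4,0,0,0,0,-1],[5.06,-7.4,0,0,0,0,-1],[5.06,-7.4,0,0,0,0,-1],[5.06,-7.4,0,0,0,0,-1]])

```text
clock: 1.35
tool_pos: [480.6, -57.3, 206.6]
tool_rot: [1.0, -0.02, -0.001, -0.0]
wrist_force: [-0.4, -0.5, 0.2]
opening: 0.002
```

```bash
python3 - <<'E'
from h import *
import pickle
d=cam("wrist"); pickle.dump(d,open("w1.pkl","wb")); save(d,"pics/w1.png")
o=bot.get_obs();print(o["tool_pos"],d["W"].round(2).tolist())
for P in ([531,20,107],[529,-24,113],[512.7,-58,130],[524,-135,107]): print(P,proj(d,np.array(P,float)))
E
```

```text
[479.80096368 -58.9182565  206.63215028] [[-0.04, 0.95, 0.32, 561.56], [-1.0, -0.04, -0.02, -61.6], [-0.0, -0.32, 0.95, 372.43], [0.0, 0.0, 0.0, 1.0]]
[531, 20, 107] [219.65401451 177.83986396]
[529, -24, 113] [273.96776112 179.03944316]
[512.7, -58, 130] [318.50218395 202.44101935]
[524, -135, 107] [415.04849227 179.04636937]
```

View pics/w1.png

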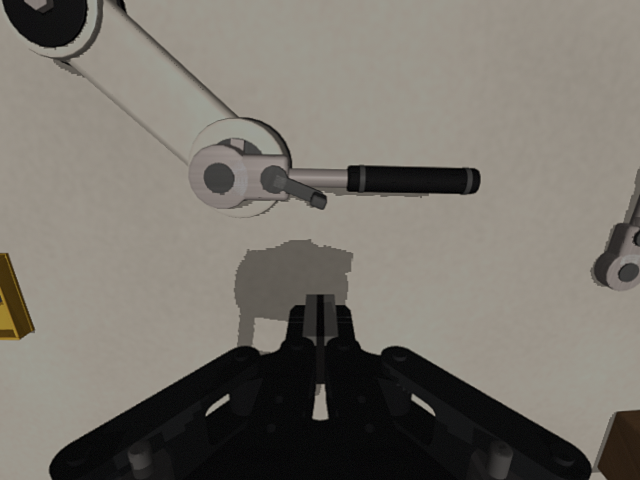

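The wrist view agrees with the prediction to within about 2 px: head (219,178), pivot (275,179), tab (319,200), grip centre (414,180). I'll descend on the tab's clockwise side.

>>> play_rows(rows=[[0,0,1.6,0,0,0,-1],[0,0,2.9,0,0,0,-1],[0,0,3.28,0,0,0,-1],[0,0,3.28,0,0,0,-1]])

```text
clock: 1.73
tool_pos: [477.3, -60.9, 122.6]
tool_rot: [1.0, -0.023, -0.003, -0.0]
wrist_force: [-0.6, 0.4, -0.3]
opening: -0.001
```

>>> play_rows(rows=[[0.4,0,0,0,0,0,-1],[0.7,0,0,0,0,0,-1],[0.95,0,0,0,0,0,-1],[1.2,0,0,0,0,0,-1],[1.45,0,0,0,0,0,-1],[1.65,0,0,0,0,0,-1],[1.7,0,0,0,0,0,-1],[1.7,0,0,0,0,0,-1]])

```text
clock: 2.4
tool_pos: [522.2, -62.2, 125.3]
tool_rot: [1.0, -0.022, -0.0, 0.0]
wrist_force: [-0.2, -0.6, -0.4]
opening: 0.001
```

```bash
python3 - <<'E'
from h import *
d=cam("wrist"); save(d,"pics/w2.png")
d=cam("top"); save(d,"pics/t2.png",(200,140,370,240),4.5)
o=bot.get_obs();print(o["tool_pos"],o["wrist_force"])
E
```

```text
[521.84407805 -62.16797644 125.3000204 ] [-0.6096223  -0.09610595 -0.14211332]
```

View pics/w2.png

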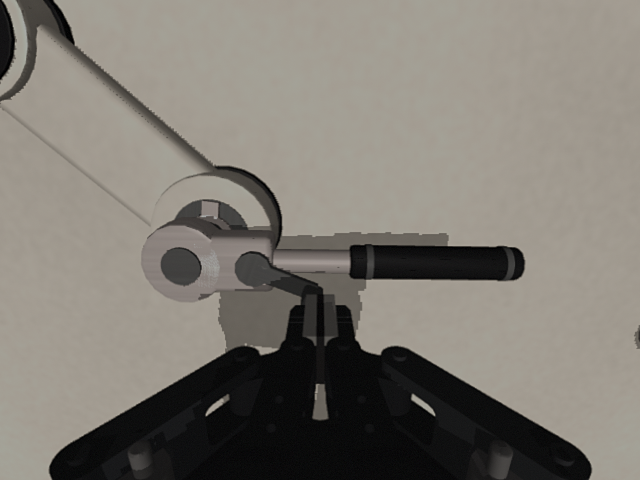

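```bash
python3 - <<'E'
from h import *
d=cam("wrist")
for P in ([531,20,107],[529,-24,113],[512.7,-58,130],[527,-62,130],[533,-62,114],[522,-62,114],[511,-62,114],[524,-135,107]): print(P,proj(d,np.array(P,float)))
save(d,"pics/w3.png",(220,210,380,330),5)
E
```

```text
[531, 20, 107] [181.92062445 265.44506718]
[529, -24, 113] [252.77652101 269.60815149]
[512.7, -58, 130] [311.78307037 306.73774479]
[527, -62, 130] [317.88323602 282.71544101]
[533, -62, 114] [317.61313328 261.25031293]
[522, -62, 114] [318.48012855 278.7840974 ]
[511, -62, 114] [319.31599027 295.67679839]
[524, -135, 107] [439.73533694 265.96383027]
```

View pics/w3.png

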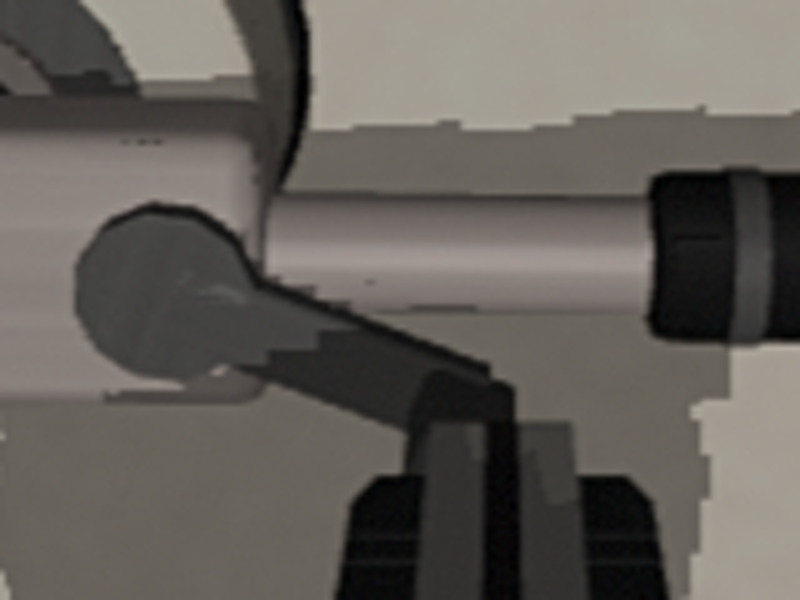

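View pics/t2.png

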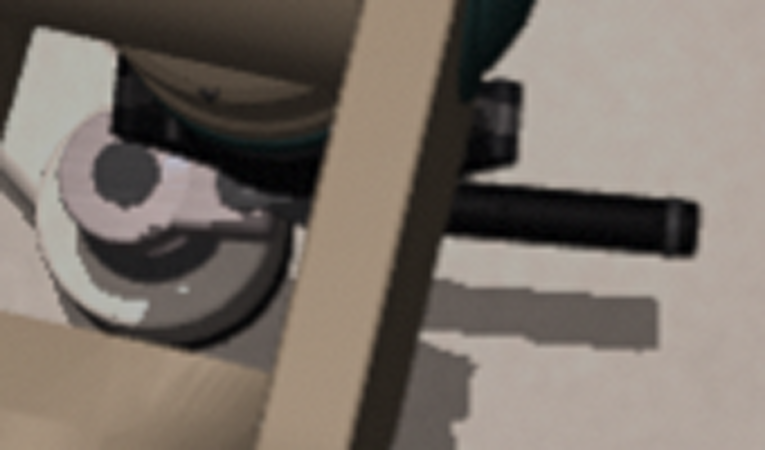

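The lever has moved only part of the way. The tab is at about (313,290), which puts it near -0.1 rad, so the finger's face lies farther back than I assumed. I'll push about 15 mm more.

>>> play_rows(rows=[[0.15,0,0,0,0,0,-1],[0.3,0,0,0,0,0,-1],[0.45,0,0,0,0,0,-1],[0.6,0,0,0,0,0,-1],[0.6,0,0,0,0,0,-1],[0.6,0,0,0,0,0,-1]])

```text
clock: 3.05
tool_pos: [537.1, -62.9, 125.3]
tool_rot: [1.0, -0.022, -0.0, 0.0]
wrist_force: [0.9, -0.1, -0.3]
opening: -0.002
```

```bash
python3 - <<'E'
from h import *
o=bot.get_obs();print(o["tool_pos"],o["wrist_force"])
d=cam("wrist"); save(d,"pics/w4.png",(160,190,420,340),3)
for a in(-.1,0,.1,.2,.3,.4):
  y=-1.615+a;print(a,(proj(d,np.array([529+38*np.cos(y),-24+38*np.sin(y),130]))-[160,190])*3)
E
```

```text
[537.11893316 -62.89751397 125.27886781] [ 0.85238949 -0.14680378 -0.33440572]
-0.1 [472.21016282 371.01798928]
0 [473.20570707 352.77107765]
0.1 [472.12276084 334.263759  ]
0.2 [468.92913284 315.68083996]
0.3 [463.61467106 297.21566474]
0.4 [456.19317729 279.06814561]
```

View pics/w4.png

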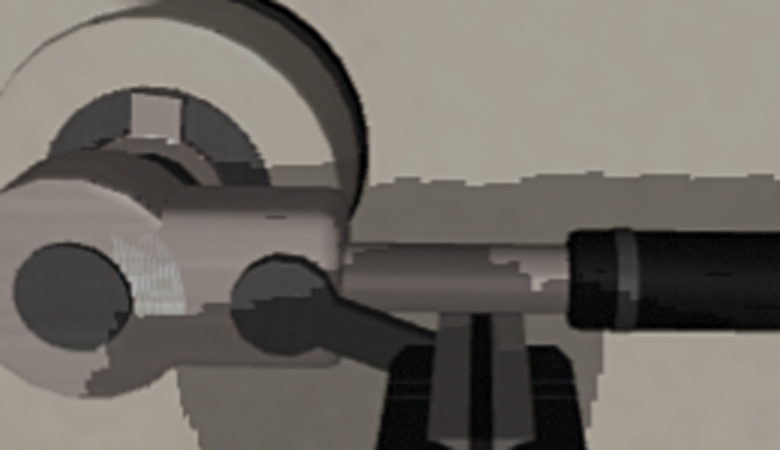

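```bash
python3 - <<'E'
from h import *
print(bot.tip_reach)
d=cam("wrist"); T=np.array(d["T_tool_cam"]); print(T.round(2).tolist())
d["W"]=T
for v in(295,):
  o,r=ray(d,320,v)
  for x in(11,5,0,-5,-11): s=(x-o[0])/r[0]; print(x,o+s*r)
E
```

```text
11.0
[[0.0, 0.95, 0.32, 80.82], [1.0, -0.0, 0.0, 0.94], [0.0, 0.32, -0.95, -165.97], [0.0, 0.0, 0.0, 1.0]]
11 [ 11.           0.76974691 -30.26399272]
5 [  5.           0.75486046 -18.60244697]
0 [ 0.          0.74245509 -8.88449217]
-5 [-5.          0.73004971  0.83346263]
-11 [-11.           0.71516326  12.49500838]
```

```bash
python3 - <<'E'
from h import *
d=cam("scene"); o=bot.get_obs(); Rm=R.from_quat(o["tool_rot"]).as_matrix(); x0,y0,s=300,120,5
im=cv2.resize(cv2.cvtColor(d["image"],cv2.COLOR_RGB2BGR)[y0:y0+120,x0:x0+140],None,fx=s,fy=s,interpolation=cv2.INTER_CUBIC)
def mk(P,c): 
    p=(proj(d,np.array(P))-[x0,y0])*s; cv2.circle(im,tuple(int(v) for v in p),3,c,-1); return p.round()
for t in([0,0,11],[11,0,11],[-11,0,11],[11,0,-30]): print(t,mk(o["tool_pos"]+Rm@np.array(t,float),(0,0,255)))
for a in(-.4,0,.4):
  y=-1.615+a; print(a,mk([529+38*np.cos(y),-24+38*np.sin(y),130],(0,255,0)))
print(mk([529,-24,115],(255,0,0)))
cv2.imwrite("pics/s5.png",im)
E
```

```text
[0, 0, 11] [344. 450.]
[11, 0, 11] [372. 462.]
[-11, 0, 11] [317. 438.]
[11, 0, -30] [384. 399.]
-0.4 [291. 392.]
0 [325. 415.]
0.4 [366. 425.]
[365. 361.]
```

View pics/s5.png

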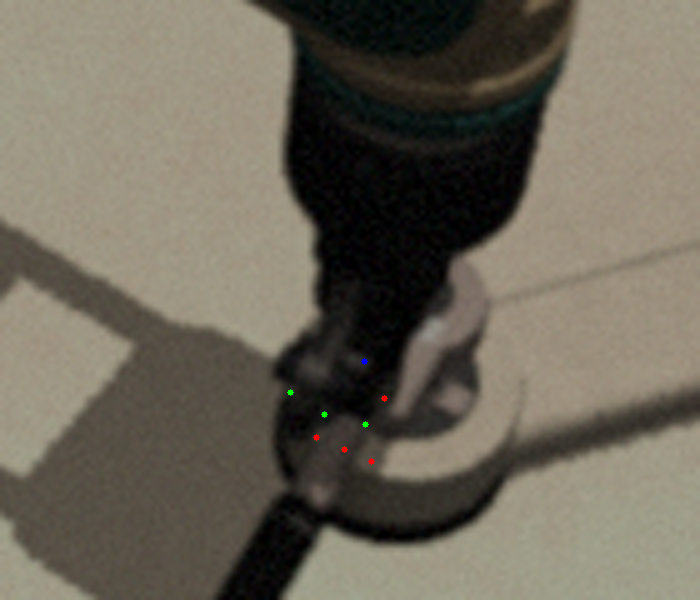

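The fingers passed over the tab, because their real tips look higher than the nominal 11 mm ahead of the TCP. I'll back off and find the tip height by gently touching the table.

>>> play_rows(rows=[[-1.6,0,0,0,0,0,-1],[-3.2,0,0,0,0,0,-1],[-4.4,0,0,0,0,0,-1],[-4.4,0,1.2,0,0,0,-1],[-4.4,0,2.8,0,0,0,-1],[-4.4,0,4.0,0,0,0,-1],[-4.4,0,4.2,0,0,0,-1],[-4.4,0,4.2,0,0,0,-1]])

```text
clock: 3.87
tool_pos: [425.7, -57.7, 19.1]
tool_rot: [1.0, -0.022, -0.002, -0.0]
wrist_force: [0.2, 0.6, -0.0]
opening: 0.0
```

```bash
python3 - <<'E'
from h import *
o=bot.get_obs();print(o["tool_pos"],o["wrist_force"])
d=cam("wrist"); save(d,"pics/w6.png")
t=cam("top");Rm=R.from_quat(o["tool_rot"]).as_matrix()
for a in(-.4,-.2,0,.2,.4):
  y=-1.615+a;P=np.array([529+38*np.cos(y),-24+38*np.sin(y),130]);print(a,proj(d,P),proj(t,P))
E
```

```text
[425.68131364 -57.71984446  19.09439508] [ 0.22923989  0.55457925 -0.04769862]
-0.4 [292.49690817  94.5666437 ] [274.17127632 187.49063892]
-0.2 [306.72886054  41.08368507] [275.97460692 183.12243196]
0 [311.59676429 -19.00609007] [276.85708317 178.51473891]
0.2 [305.61129168 -83.49222232] [276.78721829 173.85269205]
0.4 [ 287.72241669 -149.03670118] [275.77179805 169.32205809]
```

View pics/w6.png

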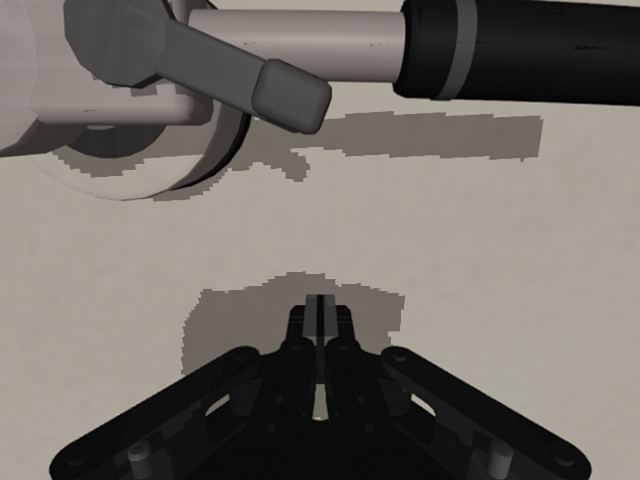

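The lever hasn't moved: the tab at (292,96) matches -0.4 exactly. Next I'll probe the table in small steps.

>>> play_rows(rows=[[0,0,0.08,0,0,0,-1],[0,0,0.16,0,0,0,-1],[0,0,0.24,0,0,0,-1],[0,0,0.32,0,0,0,-1],[0,0,0.4,0,0,0,-1],[0,0,0.4,0,0,0,-1]])

```text
clock: 4.47
tool_pos: [426.9, -58.0, 10.1]
tool_rot: [1.0, -0.022, -0.0, -0.0]
wrist_force: [-0.4, -0.2, 0.2]
opening: -0.003
```

>>> play_rows(rows=[[0,0,0.06,0,0,0,-1],[0,0,0.12,0,0,0,-1],[0,0,0.18,0,0,0,-1],[0,0,0.24,0,0,0,-1],[0,0,0.24,0,0,0,-1]])

```text
clock: 4.88
tool_pos: [426.8, -58.0, 4.0]
tool_rot: [1.0, -0.022, -0.0, -0.0]
wrist_force: [-0.4, 0.1, -0.9]
opening: 0.004
```

>>> play_rows(rows=[[0,0,0.06,0,0,0,-1],[0,0,0.12,0,0,0,-1],[0,0,0.18,0,0,0,-1],[0,0,0.24,0,0,0,-1],[0,0,0.24,0,0,0,-1]])

```text
clock: 5.3
tool_pos: [426.9, -58.0, -1.9]
tool_rot: [1.0, -0.022, -0.0, -0.0]
wrist_force: [0.6, -0.4, -0.0]
opening: -0.003
```

>>> play_rows(rows=[[0,0,0.06,0,0,0,-1],[0,0,0.12,0,0,0,-1],[0,0,0.18,0,0,0,-1],[0,0,0.18,0,0,0,-1]])

```text
clock: 5.63
tool_pos: [426.8, -58.0, -6.5]
tool_rot: [1.0, -0.022, -0.0, -0.0]
wrist_force: [0.1, -0.1, 0.1]
opening: -0.001
```

>>> play_rows(rows=[[0,0,0.06,0,0,0,-1],[0,0,0.12,0,0,0,-1],[0,0,0.18,0,0,0,-1],[0,0,0.24,0,0,0,-1],[0,0,0.24,0,0,0,-1]])

```text
clock: 6.05
tool_pos: [426.9, -58.0, -12.5]
tool_rot: [1.0, -0.022, -0.0, -0.0]
wrist_force: [-0.2, -0.6, 0.4]
opening: -0.0
```

>>> play_rows(rows=[[0,0,0.06,0,0,0,-1],[0,0,0.12,0,0,0,-1],[0,0,0.16,0,0,0,-1],[0,0,0.16,0,0,0,-1]])

```text
clock: 6.38
tool_pos: [426.9, -58.0, -16.4]
tool_rot: [1.0, -0.022, -0.0, -0.0]
wrist_force: [0.4, -0.7, -0.4]
opening: -0.001
```

>>> play_rows(rows=[[0,0,0.05,0,0,0,-1],[0,0,0.1,0,0,0,-1],[0,0,0.15,0,0,0,-1],[0,0,0.15,0,0,0,-1]])

```text
clock: 6.72
tool_pos: [426.9, -58.0, -20.1]
tool_rot: [1.0, -0.022, -0.0, -0.0]
wrist_force: [-0.9, -0.9, 0.3]
opening: -0.0
```

>>> play_rows(rows=[[0,0,0.05,0,0,0,-1],[0,0,0.1,0,0,0,-1],[0,0,0.15,0,0,0,-1],[0,0,0.15,0,0,0,-1]])

```text
clock: 7.05
tool_pos: [427.1, -58.0, -23.7]
tool_rot: [1.0, -0.022, -0.0, 0.0]
wrist_force: [-0.1, -1.6, 0.2]
opening: -0.0
```

>>> play_rows(rows=[[0,0,0.05,0,0,0,-1],[0,0,0.1,0,0,0,-1],[0,0,0.15,0,0,0,-1],[0,0,0.15,0,0,0,-1]])

```text
clock: 7.38
tool_pos: [427.3, -58.1, -24.0]
tool_rot: [1.0, -0.022, -0.001, 0.0]
wrist_force: [-20.1, 3.7, 38.1]
opening: 0.001
```

Contact came at TCP z = -24, so the tips stand 24 mm behind the TCP with a front face at x of about +8, which fits the wrist image. I'll raise to TCP z = 89 (tip at 113) and push the tab again.

>>> play_rows(rows=[[0,0,-1.5,0,0,0,-1],[0,0,-3.0,0,0,0,-1],[0.5,0.1,-4.3,0,0,0,-1],[1.5,0.1,-4.65,0,0,0,-1],[2.1,0.1,-4.65,0,0,0,-1],[2.1,0.1,-4.65,0,0,0,-1],[2.1,0.1,-4.65,0,0,0,-1]])

```text
clock: 7.97
tool_pos: [479.3, -62.8, 88.4]
tool_rot: [1.0, -0.022, -0.001, -0.0]
wrist_force: [-0.1, -0.6, -0.9]
opening: -0.0
```

>>> play_rows(rows=[[0.35,0,0,0,0,0,-1],[0.65,0,0,0,0,0,-1],[0.9,0,0,0,0,0,-1],[1.15,0,0,0,0,0,-1],[1.4,0,0,0,0,0,-1],[1.6,0,0,0,0,0,-1],[1.8,0,0,0,0,0,-1],[1.8,0,0,0,0,0,-1]])

```text
clock: 8.63
tool_pos: [525.1, -64.6, 88.7]
tool_rot: [1.0, -0.022, 0.0, -0.0]
wrist_force: [-0.1, 0.5, 0.1]
opening: 0.004
```

```bash
python3 - <<'E'
from h import *
o=bot.get_obs();print(o["tool_pos"],o["wrist_force"])
d=cam("wrist"); save(d,"pics/w7.png")
for a in(-.4,-.2,0,.2,.3,.4):
  y=-1.615+a;P=np.array([529+38*np.cos(y),-24+38*np.sin(y),130]);print(a,proj(d,P))
print(proj(d,np.array([531,20,107.])),proj(d,np.array([529,-24,115.])),proj(d,np.array([527.4,-61,104.])))
E
```

```text
[525.07998804 -64.58034167  88.70620863] [-0.14533263  0.49602244  0.09133334]
-0.4 [305.39819811 353.82096158]
-0.2 [310.25884631 340.05050312]
0 [311.85019007 325.18755699]
0.2 [309.93434252 309.7744287 ]
0.3 [307.62203161 302.05441448]
0.4 [304.40555822 294.43723456]
[149.88074509 299.03128081] [232.88658442 307.62484594] [311.23357687 297.00206964]
```

View pics/w7.png

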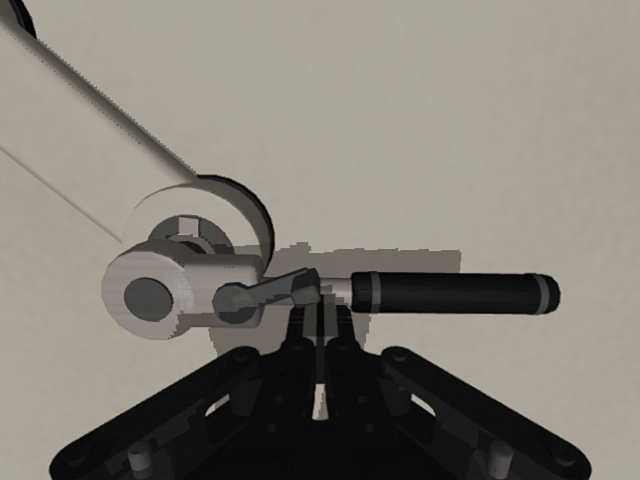

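The lever is over: the tab at about (306,287) matches roughly +0.4 rad. I'll retreat and drop beside the grip at r of about 175 mm on its clockwise side.

>>> play_rows(rows=[[-0.7,0,0,0,0,0,-1],[-1.4,0,0,0,0,0,-1],[-1.4,1.3,0,0,0,0,-1],[-1.4,2.8,0,0,0,0,-1],[-1.4,3.62,0.1,0,0,0,-1],[-1.4,3.62,0.9,0,0,0,-1],[-1.4,3.62,1.0,0,0,0,-1],[-1.4,3.62,1.0,0,0,0,-1]])

```text
clock: 9.35
tool_pos: [484.6, -153.2, 62.9]
tool_rot: [1.0, -0.022, -0.001, -0.001]
wrist_force: [0.1, 0.2, 0.2]
opening: -0.003
```

```bash
cat > m.py <<'E'
from h import *
# waypoints along arc in tool units: pusher tool x axis along CCW normal, front face at tool x=8
import sys
o=bot.get_obs(); p=o["tool_pos"]; m=R.from_quat(o["tool_rot"]).as_matrix(); psi=np.arctan2(m[1,0],m[0,0])
print(p,psi,o["wrist_force"],o["clock"])
d=cam("wrist"); print("head",proj(d,np.array([531,20,107.])))
for th in np.arange(float(sys.argv[1]),float(sys.argv[2])+1e-6,float(sys.argv[3])):
    u=np.array([np.cos(th),np.sin(th)]);n=np.array([-u[1],u[0]])
    P=np.array([531,20])+175*u-19*n; w=P-p[:2]
    t=m.T@np.append(w,0); print(round(th,3),(t/25).round(2)[:2],"rz",round(-(th+np.pi/2-psi),3))
# grip mask in top view
t=cam("top");g=cv2.cvtColor(t["image"],cv2.COLOR_RGB2GRAY)
E
python3 m.py -1.6 -1.2 0.1
```

```text
[ 484.59945663 -153.24013174   62.86492787] -0.04447133972977086 [0.09500053 0.16169865 0.16507897] 9.35
head [-103.13525176  247.0995141 ]
-1.6 [0.89 0.01] rz -0.015
-1.5 [1.6  0.04] rz -0.115
-1.4 [ 2.3 -0. ] rz -0.215
-1.3 [ 2.99 -0.11] rz -0.315
-1.2 [ 3.67 -0.29] rz -0.415
```

>>> play_rows(rows=[[0.7,0.01,0,0,0,0,-1],[1.1,0.02,0,0,0,-0.045,-1],[1.6,0.04,0,0,0,-0.115,-1],[1.95,0.02,0,0,0,-0.165,-1],[2.3,0,0,0,0,-0.215,-1],[2.65,-0.05,0,0,0,-0.265,-1],[2.99,-0.11,0,0,0,-0.315,-1],[3.67,-0.29,0,0,0,-0.415,-1]])

```text
clock: 10.12
tool_pos: [577.5, -150.3, 65.1]
tool_rot: [0.983, 0.186, -0.0, 0.0]
wrist_force: [-3.3, -0.5, -0.1]
opening: -0.001
```

```bash
python3 m.py -1.2 -0.7 0.1
```

```text
[ 577.48125686 -150.31996655   65.0525975 ] 0.37355823275539357 [-3.33524571 -0.52998881 -0.06247199] 10.1167
head [-81.01828349 287.771602  ]
-1.2 [-0.02 -0.02] rz 0.003
-1.1 [0.68 0.02] rz -0.097
-1.0 [ 1.38 -0.01] rz -0.197
-0.9 [ 2.08 -0.11] rz -0.297
-0.8 [ 2.76 -0.27] rz -0.397
-0.7 [ 3.43 -0.51] rz -0.497
```

>>> play_rows(rows=[[0.35,0,0,0,0,-0.047,-1],[0.68,0.02,0,0,0,-0.097,-1],[1.03,0.01,0,0,0,-0.147,-1],[1.38,-0.01,0,0,0,-0.197,-1],[1.73,-0.06,0,0,0,-0.247,-1],[2.08,-0.11,0,0,0,-0.297,-1],[2.42,-0.19,0,0,0,-0.347,-1],[2.76,-0.27,0,0,0,-0.397,-1]])

```text
clock: 10.88
tool_pos: [639.1, -119.5, 64.7]
tool_rot: [0.927, 0.374, -0.0, 0.001]
wrist_force: [-1.8, -1.8, 0.8]
opening: -0.001
```

```bash
python3 m.py -0.8 -0.4 0.1
```

```text
[ 639.13214471 -119.51215821   64.65237003] 0.7670371746608344 [-1.76164809 -1.84374994  0.7667262 ] 10.8833
head [-81.28229373 288.20782153]
-0.8 [ 0.03 -0.02] rz -0.004
-0.7 [0.73 0.02] rz -0.104
-0.6 [ 1.43 -0.01] rz -0.204
-0.5 [ 2.13 -0.11] rz -0.304
-0.4 [ 2.81 -0.28] rz -0.404
```

>>> play_rows(rows=[[0.38,0,0,0,0,-0.05,-1],[0.73,0.02,0,0,0,-0.104,-1],[1.08,0.01,0,0,0,-0.154,-1],[1.43,-0.01,0,0,0,-0.204,-1],[1.78,-0.06,0,0,0,-0.254,-1],[2.13,-0.11,0,0,0,-0.304,-1],[2.47,-0.19,0,0,0,-0.354,-1],[2.47,-0.19,0,0,0,-0.354,-1]])

```text
clock: 11.65
tool_pos: [680.6, -72.1, 64.4]
tool_rot: [0.847, 0.532, 0.0, 0.0]
wrist_force: [0.1, -0.2, 0.5]
opening: -0.002
```

>>> play_rows(rows=[[-0.6,0,0,0,0,0,-1],[-1.6,0,0,0,0,0,-1],[-3.2,0,0,0,0,0,-1],[-4,0,-1,0,0,0,-1],[-4,0,-2.5,0,0,0,-1],[-4,0,-4,0,0,0,-1],[-4,0,-4,0,0,0,-1]])

```text
clock: 12.23
tool_pos: [638.7, -165.7, 174.5]
tool_rot: [0.848, 0.53, 0.005, 0.006]
wrist_force: [1.4, -1.4, 1.4]
opening: 0.0
```

```bash
python3 - <<'E'
from h import *
o=bot.get_obs();print(o["tool_pos"],o["wrist_force"],o["clock"])
# handle angle from grip (darkest elongated blob) in top and wrist views, at z=107
for nm in("top","wrist"):
    d=cam(nm); save(d,f"pics/{nm}8.png"); g=cv2.cvtColor(d["image"],cv2.COLOR_RGB2GRAY)
    n,l,st,c=cv2.connectedComponentsWithStats((g<45).astype(np.uint8))
    for i in range(1,n):
        if st[i,4]<200: continue
        ys,xs=np.where(l==i); r=cv2.minAreaRect(np.c_[xs,ys].astype(np.float32))
        P=onz(d,*c[i],100); v=P[:2]-[531,20]
        print(nm,st[i].tolist(),np.round(r[1]),P.round(),np.linalg.norm(v).round(),np.arctan2(v[1],v[0]).round(3))
    for th in(-.45,-.5,-.6):
      for a in(.25,.4): 
        q=np.array([531+44*np.cos(th)+38*np.cos(th+a),20+44*np.sin(th)+38*np.sin(th+a),130]);print(th,a,proj(d,q).round(1))
    print("grip@-.47",proj(d,np.array([531+156*np.cos(-.47),20+156*np.sin(-.47),100])))
E
```

```text
[ 638.74767954 -165.65417962  174.47029979] [ 1.43067272 -1.41384818  1.35372666] 12.2333
top [270, 0, 133, 81, 5363] [112.  89.] [ 794. -153.  100.] 315.0 -0.582
top [415, 0, 23, 34, 281] [10. 39.] [ 844. -310.  100.] 455.0 -0.812
top [545, 0, 95, 22, 567] [94. 21.] [ 881. -639.  100.] 747.0 -1.082
top [0, 12, 44, 29, 741] [28. 43.] [802. 416. 100.] 480.0 0.97
top [137, 83, 40, 39, 1108] [38. 39.] [662. 152. 100.] 186.0 0.789
top [476, 161, 16, 56, 627] [12. 56.] [ 529. -404.  100.] 424.0 -1.576
top [60, 235, 10, 59, 263] [ 6. 58.] [381. 284. 100.] 303.0 2.087
top [111, 391, 157, 89, 1878] [168.  51.] [101.  51. 100.] 432.0 3.07
top [511, 405, 129, 75, 2060] [ 74. 128.] [ 146. -506.  100.] 652.0 -2.203
top [0, 428, 92, 52, 1438] [95. 40.] [ 79. 291. 100.] 527.0 2.602
-0.45 0.25 [244.7 128.8]
-0.45 0.4 [241.2 128.3]
-0.5 0.25 [247.  129.8]
-0.5 0.4 [243.6 129.1]
-0.6 0.25 [251.5 131.9]
-0.6 0.4 [248.1 130.9]
grip@-.47 [275.27175954 100.51368354]
wrist [107, 24, 63, 63, 578] [28. 77.] [599.   2. 100.] 70.0 -0.254
wrist [514, 34, 75, 74, 4280] [67. 80.] [ 828. -122.  100.] 330.0 -0.446
wrist [202, 47, 169, 40, 5546] [ 37. 168.] [672. -46. 100.] 155.0 -0.435
wrist [126, 82, 56, 64, 554] [26. 82.] [587. -37. 100.] 80.0 -0.792
wrist [79, 100, 53, 20, 425] [17. 53.] [551. -14. 100.] 40.0 -1.032
wrist [504, 270, 39, 35, 683] [38. 29.] [ 767. -266.  100.] 371.0 -0.881
wrist [50, 295, 541, 185, 51989] [184. 540.] [ 562. -318.  100.] 340.0 -1.479
-0.45 0.25 [146.5  43.8]
-0.45 0.4 [141.8  33. ]
-0.5 0.25 [148.1  51.9]
-0.5 0.4 [144.  41.]
-0.6 0.25 [150.4  67.8]
-0.6 0.4 [147.3  56.9]
grip@-.47 [287.02461377  75.66401307]
```

```bash
python3 - <<'E'
from h import *
d=cam("wrist");g=cv2.cvtColor(d["image"],cv2.COLOR_RGB2GRAY); th=-.435
for a in np.arange(-.6,.65,.1):
    row=[]
    for r in(20,26,38):
        q=np.array([531+44*np.cos(th)+r*np.cos(th+a),20+44*np.sin(th)+r*np.sin(th+a),116 if r<30 else 128]); u,v=proj(d,q).round().astype(int); row.append((u,v,int(g[max(v-1,0):v+2,u-1:u+2].mean()) if v>0 else -1))
    print(round(a,1),row)
o=bot.get_obs();print(o["tool_pos"],o["wrist_force"],np.abs(o["qvel"]).max())
E
```

```text
-0.6 [(np.int64(130), np.int64(86), 76), (np.int64(139), np.int64(91), 52), (np.int64(147), np.int64(101), 94)]
-0.5 [(np.int64(131), np.int64(83), 63), (np.int64(140), np.int64(87), 50), (np.int64(149), np.int64(95), 95)]
-0.4 [(np.int64(132), np.int64(79), 71), (np.int64(141), np.int64(83), 56), (np.int64(151), np.int64(88), 96)]
-0.3 [(np.int64(132), np.int64(76), 101), (np.int64(142), np.int64(79), 89), (np.int64(152), np.int64(81), 68)]
-0.2 [(np.int64(133), np.int64(72), 120), (np.int64(143), np.int64(74), 113), (np.int64(153), np.int64(74), 111)]
-0.1 [(np.int64(132), np.int64(69), 125), (np.int64(142), np.int64(69), 125), (np.int64(153), np.int64(67), 126)]
-0.0 [(np.int64(132), np.int64(65), 35), (np.int64(142), np.int64(65), 99), (np.int64(152), np.int64(60), 94)]
0.1 [(np.int64(131), np.int64(61), 62), (np.int64(141), np.int64(60), 27), (np.int64(151), np.int64(52), 56)]
0.2 [(np.int64(130), np.int64(58), 64), (np.int64(140), np.int64(55), 64), (np.int64(149), np.int64(45), 20)]
0.3 [(np.int64(129), np.int64(54), 63), (np.int64(138), np.int64(50), 63), (np.int64(146), np.int64(37), 55)]
0.4 [(np.int64(127), np.int64(51), 63), (np.int64(136), np.int64(46), 62), (np.int64(143), np.int64(30), 62)]
0.5 [(np.int64(125), np.int64(47), 62), (np.int64(133), np.int64(41), 77), (np.int64(139), np.int64(23), 131)]
0.6 [(np.int64(123), np.int64(44), 77), (np.int64(130), np.int64(37), 148), (np.int64(134), np.int64(17), 151)]
[ 636.2831983  -163.86990234  164.39489413] [-0.24647395  0.61854591 -1.61499567] 0.037067274475663485
```

```bash
python3 -c "
from workcell import bot
print(bot.job_done()); print(bot.get_obs()['clock'])"
```

```text
the job is handed in; nothing more can be done
None
the job is handed in; nothing more can be done
```

I flipped the seated ratchet's lever to the loosening side and swung its handle counter-clockwise about 67° with the closed fingers. I then backed clear and handed the job in at about 12 s; no verdict was reported.

**Lever:** the first push passed over the tab because the fingertips sit about 24 mm behind the TCP, not 11 mm ahead as stated. A touch on the table gave the true height (that contact read 38 N), and the second push worked. The last checks put the lever at about +0.35 to +0.4 rad, past the +0.25 needed.

**Handle and bolt:** the handle ended at -0.435 rad, from about -1.615 rad, a swing of about 1.17 rad. Allowing up to 0.35 rad of slack, the bolt has turned at least 0.8 rad. I could not read the bolt directly. The push force of 2.5 to 3.3 N fits the bolt being driven rather than just clicking.

**Final state:** the arm stood clear of everything. It never went near the spare, though I didn't measure the spare again at the end.

**Limits of the checks:** I had used all 12 picture views by then. The final lever and handle checks were therefore numerical, from pixel values rather than by eye.

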